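# Wedge the loose post of the grip trainer tight

### The arm

A 6-joint arm with a two-finger parallel gripper is mounted at the origin on the work surface. World frame = base frame: x ahead of the robot, y to its left, z up, the work surface at z = 0. Lengths are in m, angles in rad, forces in N, time in s.
With the tool pointing down it reaches from about 0.3 to 0.75 m from the base axis. Payload 8.5 kg.
Tool frame: the origin (TCP) lies midway between the tips of the shut fingers; the grasp point (between the pads) lies 19 mm behind it; z points along the fingers, y is the direction in which the jaws open and shut (so a half turn about z gives the same grasp; the last joint's range is limited). The gripper opens to 85 mm and grips with 20 to 120 N. Pads are 22 mm wide; open, the fingers measure 114 mm over their backs; the gripper's body (76 mm by 85 mm) begins 54 mm behind the grasp point. The pads swing forward as they close: fully open they stand 13 mm farther back than shut.
Start: joints at [0.989, 0.381, 1.297, -0, 1.464, -0.215], TCP at [0.197, 0.513, 0.231] pointing down, gripper open.
Joint ranges: [-3.11, 3.11], [-0.89, 2.33], [0.22, 2.48], [-1.42, 4.56], [0.17, 2.85], [-2.88, 2.88]. Speed limits (rad/s): [2.39, 2.39, 3.14, 3.14, 3.14, 3.14].

### API

Orientations are given as a unit quaternion [w, x, y, z].
In Python, from rig import observe, eyes, ticket gives the robot as it stands. The module is installed in compiled form; this text tells all that it offers.
- The arm moves only by the tool arm_command, never from a script. Its argument "motion" is a list of rows, each an object of numbers: "rx", "ry", "rz": the turn, a rotation vector about the world's x, y, z in units of 6 degrees (1.0 is 6 degrees); "x", "y", "z": the shift along the world's x, y, z in units of 40 mm (1.0 is 40 mm); "jaw": the finger opening in mm, from 0 to 85.4. A call has 1 to 20 rows; each row is the pose to reach, as a shift and turn from the pose commanded when the call began; what a row does not reach only later rows make up. A row lasts 1/12 s, in which the tool goes at most 41.7 mm and 7.16 degrees, less where a joint would pass 70% of its speed; a pose out of reach is approached as far as the arm can. A call with a gripper value outside its range is refused whole. The fingers move at their own pace and stop on an object; "force" is the grip in N (left out, the last holds). Time passes only in rows, so rows that repeat a pose let the fingers close. It gives the time, the measured TCP pose, the force and the opening at its end, in the units of the state.
- observe(): the state, without advancing time (a new reading comes with each control period).
- eyes.camera(name): name is "scene" or "top" or "wrist"; returns the picture (400x640x3 uint8, red, green, blue); there is no depth.
- eyes.camera_model(name): a dict with "fx", "fy", "cx", "cy" (pixels), "k1" (the pictures are not rectified: a ray, as slopes to the right and down, at radius r is drawn at 1 + k1 r^2 times it, then the intrinsics apply), "rvec" (rotation vector, rad) and "tvec" (3), from world to camera coordinates, as OpenCV has them. Camera axes: x right, y down, z forward; pixel columns grow to the right and rows downward; lengths in m; the calibration is good to about 2 mm. A picture is of the moment at which its call begins: read the wrist's pose just before it. camera_model takes no time and is no camera call; for the wrist camera it gives the pose at the moment of the call.
- ticket.close_job(): hands the job in, once; it reports no verdict.
The state is a dict: "time": time; "joints": joint angles; "dq": joint speeds; "tau": joint torques, N m; "ee_pos": TCP position; "tool_rot": TCP orientation; "force": force on the tool from outside, world axes, zero at the start; "wrist_torque": the same for the moment, N m; "gripper_width": finger opening in m.
Only numpy, scipy, OpenCV 4.12 (cv2) and the standard library are available. Lean on these libraries where they do the work, as an engineer would, in place of code of your own. Each camera call takes 0.05 s, during which the arm holds its last target. There are 200 camera calls.

### The job

The wooden post of the grip trainer is loose in its steel socket. Stand the tapered wooden wedge thin end down in the gap beside the post and push or tap it down until it will go no further and the post is tight, then let go. Leave the straight wooden block standing where it is.

Things in the scene. Friction and masses are not known exactly. Their poses are not given: they have to be found in the camera images.
- wedge: Light-wood wedge, 104 mm tall, standing on its thin end; about 85 g. Origin: centre of that end's underside; z up, x across thickness, y across width. Width 34 mm throughout (good to grip at the top). Thickness 20 mm at the thin end, growing evenly on both sides to 48 mm at z = 84 mm, then a straight head 48 x 34 mm up to the top. A half turn about z changes nothing.
- block: The wrong piece: straight light-wood block, 40 x 40 mm and 104 mm tall, not tapered, standing on the shelf. Origin: centre of its underside.
- gap (a point): Middle of the gap's open mouth, level with the rim of the dark steel socket, 72 mm above the shelf; z up, x towards the post, y along the gap. 32 mm wide in x, narrowing downward with the wedge's taper, 54 mm long in y; wedge x, y go along these. Thin end sits about 36 mm below here when dropped in (top 68 above), about 56 below when tight (top 48 above), 3 mm further in x.
- post (a joint): Slide in m of the brown wooden post in the socket: 0 loose, 0.0066 tight against the far end; rubber behind it pushes it back. It moves 1 mm per 3 mm of wedge drive; the wedge needs a push growing to about 5 to 15 N and then holds by friction. The post's top, 32 x 50 mm, stands 20 mm above the rim, its near edge 20 mm from the gap's middle. Socket walls: 100 x 70 mm.
There are look-alikes about, which are no part of the job. Of the things like the part that bears gap, leave any that is green; of the rest the larger one is meant. What is shaped like the wedge but black is not meant.

How it is judged:
At the end, for the whole second after the job is handed in: The wedge stands thin end down in the gap (within 20 mm of its centre, upright within 10 degrees), its thin end at least 46 mm below the rim, the post pushed at least 4.5 mm of its 6.6 mm towards the far end; everything at rest and let go (value of joint post above 0.0045 m and z of wedge in the frame of gap below -0.046 m and horizontal distance between wedge and gap below 0.02 m and angle between wedge's own z axis and vertical below 0.17 rad and linear speed of wedge below 0.02 m/s and contact force between the fingers and wedge below 0.2 N); the robot touches nothing.
It fails at once if the straight block is knocked over or moved by more than 30 mm (distance of block from where it was at the start of the episode above 0.03 m or angle between block's own z axis and vertical above 0.5 rad).
It also fails if it takes over 48 s, if anything falls off the work surface, if the arm or the gripper's body presses on something with over 40 N, if the wrist force passes 120 N, or if a joint passes its speed limit or range.

## Working session

There is one attempt and no reset: what is moved stays moved. The work goes in short steps, Python scripts to look and compute and a tool call to move; the robot and the scene stay as the last step left them, time stands still between calls to the robot, and variables do not carry over. Pictures are saved under pics/ and viewed, about 8 in all and at most 12, crops included, and the job is handed in when it is done.

Besides the shell and the picture viewer there is one more tool, called after ">>>" by a JSON object that holds its "op" and its "data", one argument or row to a line. arm_command: Moves the arm, as the interface text tells. Its arguments: {"type":"object","properties":{"motion":{"type":"array","items":{"type":"object","properties":{"rx":{"type":"number"},"ry":{"type":"number"},"rz":{"type":"number"},"x":{"type":"number"},"y":{"type":"number"},"z":{"type":"number"},"jaw":{"type":"number"}}}},"force":{"type":"number"}},"required":["motion"]}

```bash
mkdir -p pics
cat > h.py <<'E'
import numpy as np, cv2
from rig import observe, eyes, ticket
def snap(n,f):
    m=eyes.camera_model(n); im=eyes.camera(n)[:,:,::-1].copy(); cv2.imwrite('pics/'+f,im); return im,m
def ray(m,u,v):
    xd=np.array([(u-m['cx'])/m['fx'],(v-m['cy'])/m['fy']]); x=xd.copy()
    for _ in range(20): x=xd/(1+m['k1']*(x@x))
    R=cv2.Rodrigues(np.array(m['rvec'],float))[0]; t=np.array(m['tvec'],float).ravel()
    return -R.T@t, R.T@np.array([x[0],x[1],1.])
def onz(m,u,v,z):
    o,d=ray(m,u,v); return o+d*(z-o[2])/d[2]
def proj(m,p):
    R=cv2.Rodrigues(np.array(m['rvec'],float))[0]; c=R@np.array(p,float)+np.array(m['tvec'],float).ravel()
    x=c[:2]/c[2]; x=x*(1+m['k1']*(x@x)); return np.array([x[0]*m['fx']+m['cx'],x[1]*m['fy']+m['cy']])
E
python3 - <<'E'
from h import *
a,m=snap('top','top0.png');b,n=snap('scene','scene0.png')
cv2.imwrite('pics/both.png',cv2.resize(np.vstack([a,b]),(750,938))[:, :])
for k in (m,n):print(ray(k,320,200),k['fx'],k['k1'])
print(observe())
E
```

```text
(array([ 0.42501381, -0.01955827,  0.99017085]), array([ 0.06449799, -0.02529828, -0.9976797 ])) 378.78959170913964 0.0015572359711720923
(array([ 1.06441188, -0.38499601,  0.7888469 ]), array([-0.59024318,  0.377155  , -0.71371143])) 407.7906846192777 -0.05127344068637903
{'time': 0.1, 'joints': array([ 9.88711543e-01,  3.81130659e-01,  1.29815847e+00,  1.10952328e-05,
        1.46359149e+00, -2.15268512e-01]), 'dq': array([-0.00077796, -0.00178147, -0.00276349, -0.00200448, -0.00142739,
        0.00119398]), 'tau': array([ 4.66632991e-03, -4.49209750e+01, -2.31656653e+01, -9.95337632e-05,
        3.66621258e-03,  1.84011100e-05]), 'ee_pos': array([0.19709336, 0.51319695, 0.23078136]), 'tool_rot': array([-2.55076913e-04,  1.82382149e-01,  9.83227510e-01, -5.91338949e-04]), 'force': array([0.26728064, 0.00254312, 0.03404008]), 'wrist_torque': array([-0.00452046, -0.00796277,  0.01710254]), 'gripper_width': 0.08517816109048297}
```

View pics/top0.png

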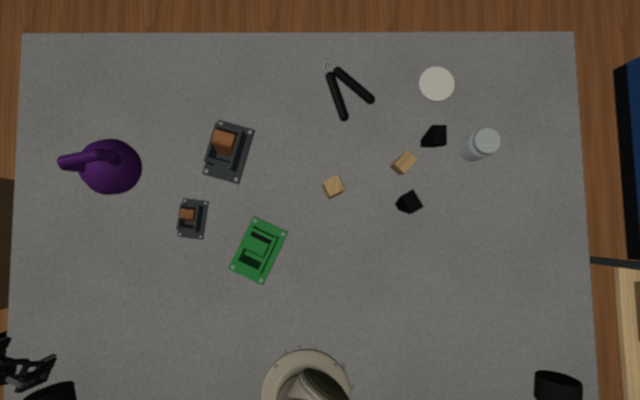

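View pics/scene0.png

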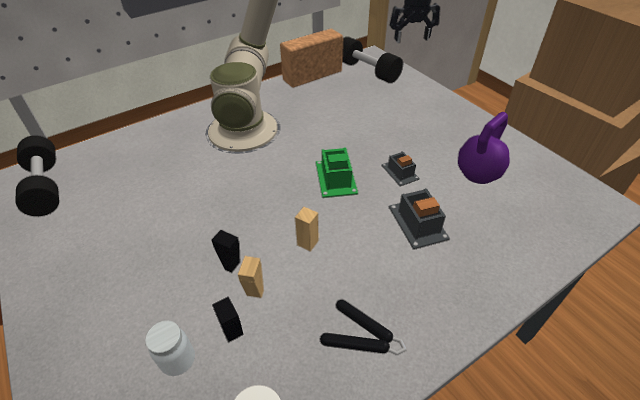

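Run:
```python
import cv2,numpy as np
a=cv2.imread('pics/top0.png');b=cv2.imread('pics/scene0.png')
f=lambda i,x,y,w,h:cv2.resize(i[y:y+h,x:x+w],(400,300),interpolation=cv2.INTER_CUBIC)
cv2.imwrite('pics/c1.png',np.vstack([np.hstack([f(a,188,112,80,60+0),f(b,380,180,80,60)]),np.hstack([f(a,315,138,120,90),f(b,200,200,133,100)])]))
```

```text
(no output)
```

View pics/c1.png

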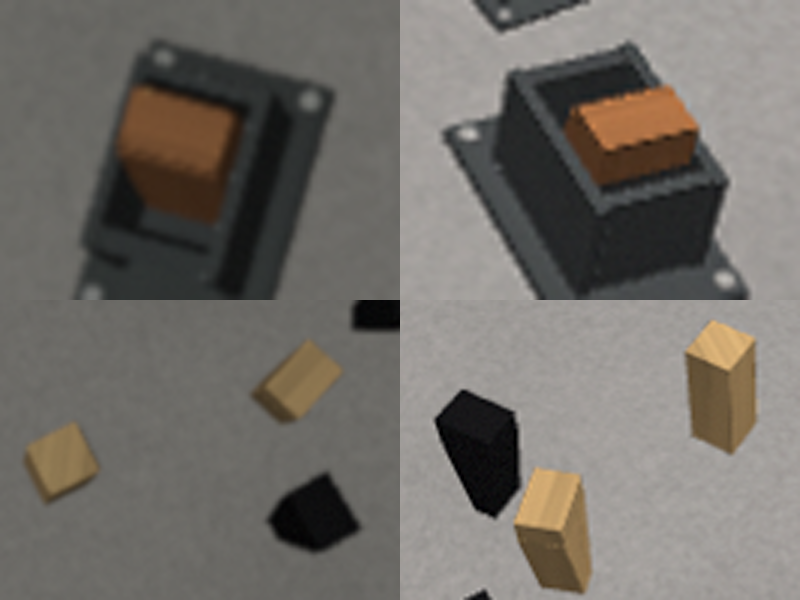

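The sockets are large dark top(228,152), small dark top(192,218) and green top(258,250). I take the large dark one: green is excluded and this is the larger of the rest. For the wood pieces, top(404,162)/scene(251,276) narrows downward, so it is the wedge. Top(333,186)/scene(307,230) is straight, so it is the block. The crop confirms both, and shows the gap on the robot side of the post.

Run:
```python
from h import *
m=eyes.camera_model('top');n=eyes.camera_model('scene')
def show(t,mm,P,z):
    q=np.array([onz(mm,*p,z)[:2] for p in P]); e=np.roll(q,-1,0)-q
    print(t,'c',q.mean(0).round(4),'len',np.linalg.norm(e,axis=1).round(3),'ang',np.degrees(np.arctan2(e[:,1],e[:,0])).round(1)); 
S=lambda L,s,x,y,ox,oy:[((u-ox)/s+x,(v-oy)/s+y) for u,v in L]
show('wedge S',n,S([(537,468),(582,475),(565,532),(515,528)],3,200,200,400,300),.104)
show('wedge T',m,S([(310,341),(342,372),(298,415),(265,380)],3.333,315,138,0,300),.104)
show('block S',n,S([(715,322),(755,342),(728,372),(685,350)],3,200,200,400,300),.104)
show('rim S',n,S([(508,72),(632,45),(727,183),(605,210)],5,380,180,400,0),.072)
show('rim T',m,S([(140,80),(285,100),(215,290),(85,245)],5,188,112,0,0),.072)
show('post S',n,S([(567,108),(668,88),(698,125),(605,152)],5,380,180,400,0),.092)
show('post T',m,S([(133,87),(240,107),(228,165),(120,140)],5,188,112,0,0),.092)
```

```text
wedge S c [ 0.5776 -0.2462] len [0.033 0.047 0.034 0.05 ] ang [  45.8  -41.4 -128.8  136.9]
wedge T c [ 0.5722 -0.248 ] len [0.032 0.045 0.034 0.043] ang [-135.5  133.2   41.9  -50. ]
block S c [ 0.5224 -0.0747] len [0.038 0.036 0.04  0.036] ang [  22.2  -66.9 -157.5  109.5]
rim S c [0.6262 0.1928] len [0.068 0.098 0.063 0.098] ang [  72.6  -16.7 -108.3  166.3]
rim T c [0.6155 0.1891] len [0.072 0.1   0.067 0.086] ang [-98.5 160.1  70.1 -17.8]
post S c [0.6397 0.187 ] len [0.052 0.026 0.05  0.032] ang [  70.9  -12.4 -103.5  171.3]
post T c [0.6374 0.1852] len [0.052 0.029 0.053 0.026] ang [-101.3  168.6   76.2  -13.2]
```

The wedge is at about (0.576,-0.247), with its jaw axis at 47° and the gap's y axis at about 74°. I'll move above the wedge.

>>> {"op": "arm_command", "data": {
  "motion": [
    {"x":9.5,"y":-19,"z":0.5,"rz":-3.7,"jaw":70},
    {"x":9.5,"y":-19,"z":0.5,"rz":-3.7,"jaw":70},
    {"x":9.5,"y":-19,"z":0.5,"rz":-3.7,"jaw":70},
    {"x":9.5,"y":-19,"z":0.5,"rz":-3.7,"jaw":70},
    {"x":9.5,"y":-19,"z":0.5,"rz":-3.7,"jaw":70},
    {"x":9.5,"y":-19,"z":0.5,"rz":-3.7,"jaw":70},
    {"x":9.5,"y":-19,"z":0.5,"rz":-3.7,"jaw":70},
    {"x":9.5,"y":-19,"z":0.5,"rz":-3.7,"jaw":70},
    {"x":9.5,"y":-19,"z":0.5,"rz":-3.7,"jaw":70},
    {"x":9.5,"y":-19,"z":0.5,"rz":-3.7,"jaw":70},
    {"x":9.5,"y":-19,"z":0.5,"rz":-3.7,"jaw":70},
    {"x":9.5,"y":-19,"z":0.5,"rz":-3.7,"jaw":70},
    {"x":9.5,"y":-19,"z":0.5,"rz":-3.7,"jaw":70},
    {"x":9.5,"y":-19,"z":0.5,"rz":-3.7,"jaw":70},
    {"x":9.5,"y":-19,"z":0.5,"rz":-3.7,"jaw":70},
    {"x":9.5,"y":-19,"z":0.5,"rz":-3.7,"jaw":70},
    {"x":9.5,"y":-19,"z":0.5,"rz":-3.7,"jaw":70},
    {"x":9.5,"y":-19,"z":0.5,"rz":-3.7,"jaw":70},
    {"x":9.5,"y":-19,"z":0.5,"rz":-3.7,"jaw":70},
    {"x":9.5,"y":-19,"z":0.5,"rz":-3.7,"jaw":70}
  ]
}}

```text
$.motion[0]: bad value
```

>>> {"op": "arm_command", "data": {
  "motion": [
    {"x":4.7,"y":-9.5,"z":0.5,"rz":-1.8,"jaw":70},
    {"x":4.7,"y":-9.5,"z":0.5,"rz":-1.8,"jaw":70},
    {"x":4.7,"y":-9.5,"z":0.5,"rz":-1.8,"jaw":70},
    {"x":4.7,"y":-9.5,"z":0.5,"rz":-1.8,"jaw":70},
    {"x":4.7,"y":-9.5,"z":0.5,"rz":-1.8,"jaw":70},
    {"x":4.7,"y":-9.5,"z":0.5,"rz":-1.8,"jaw":70},
    {"x":4.7,"y":-9.5,"z":0.5,"rz":-1.8,"jaw":70},
    {"x":4.7,"y":-9.5,"z":0.5,"rz":-1.8,"jaw":70},
    {"x":4.7,"y":-9.5,"z":0.5,"rz":-1.8,"jaw":70},
    {"x":4.7,"y":-9.5,"z":0.5,"rz":-1.8,"jaw":70},
    {"x":4.7,"y":-9.5,"z":0.5,"rz":-1.8,"jaw":70},
    {"x":4.7,"y":-9.5,"z":0.5,"rz":-1.8,"jaw":70}
  ]
}}

```text
$.motion[0]: bad value
```

>>> {"op": "arm_command", "data": {
  "motion": [
    {"rx":0,"ry":0,"rz":-1,"x":1,"y":-1,"z":0.5,"jaw":70}
  ]
}}

```text
time: 0.18
ee_pos: [0.2217, 0.487, 0.2426]
tool_rot: [-0.002, 0.231, 0.973, -0.002]
force: [0.4, 0.4, 0.3]
gripper_width: 0.0753
```

>>> {"op": "arm_command", "data": {
  "motion": [
    {"rx":0,"ry":0,"rz":-2.7,"x":8.9,"y":-18.4,"z":0.2,"jaw":70},
    {"rx":0,"ry":0,"rz":-2.7,"x":8.9,"y":-18.4,"z":0.2,"jaw":70},
    {"rx":0,"ry":0,"rz":-2.7,"x":8.9,"y":-18.4,"z":0.2,"jaw":70},
    {"rx":0,"ry":0,"rz":-2.7,"x":8.9,"y":-18.4,"z":0.2,"jaw":70},
    {"rx":0,"ry":0,"rz":-2.7,"x":8.9,"y":-18.4,"z":0.2,"jaw":70},
    {"rx":0,"ry":0,"rz":-2.7,"x":8.9,"y":-18.4,"z":0.2,"jaw":70},
    {"rx":0,"ry":0,"rz":-2.7,"x":8.9,"y":-18.4,"z":0.2,"jaw":70},
    {"rx":0,"ry":0,"rz":-2.7,"x":8.9,"y":-18.4,"z":0.2,"jaw":70},
    {"rx":0,"ry":0,"rz":-2.7,"x":8.9,"y":-18.4,"z":0.2,"jaw":70},
    {"rx":0,"ry":0,"rz":-2.7,"x":8.9,"y":-18.4,"z":0.2,"jaw":70},
    {"rx":0,"ry":0,"rz":-2.7,"x":8.9,"y":-18.4,"z":0.2,"jaw":70},
    {"rx":0,"ry":0,"rz":-2.7,"x":8.9,"y":-18.4,"z":0.2,"jaw":70},
    {"rx":0,"ry":0,"rz":-2.7,"x":8.9,"y":-18.4,"z":0.2,"jaw":70},
    {"rx":0,"ry":0,"rz":-2.7,"x":8.9,"y":-18.4,"z":0.2,"jaw":70},
    {"rx":0,"ry":0,"rz":-2.7,"x":8.9,"y":-18.4,"z":0.2,"jaw":70},
    {"rx":0,"ry":0,"rz":-2.7,"x":8.9,"y":-18.4,"z":0.2,"jaw":70},
    {"rx":0,"ry":0,"rz":-2.7,"x":8.9,"y":-18.4,"z":0.2,"jaw":70},
    {"rx":0,"ry":0,"rz":-2.7,"x":8.9,"y":-18.4,"z":0.2,"jaw":70},
    {"rx":0,"ry":0,"rz":-2.7,"x":8.9,"y":-18.4,"z":0.2,"jaw":70},
    {"rx":0,"ry":0,"rz":-2.7,"x":8.9,"y":-18.4,"z":0.2,"jaw":70}
  ]
}}

```text
time: 1.85
ee_pos: [0.5817, -0.2539, 0.252]
tool_rot: [-0.001, 0.369, 0.929, -0.0]
force: [0.4, -0.3, -0.4]
gripper_width: 0.07
```

All seven keys are required in each row. I'll look at the wedge from here.

Run:
```python
from h import *
im,m=snap('wrist','w1.png'); 
s=observe();print(s['ee_pos'],s['tool_rot'])
print(m, proj(m,s['ee_pos']),proj(m,[.576,-.247,.104]))
```

```text
[ 0.5823997  -0.25680436  0.25112879] [-4.57572230e-04  3.70221289e-01  9.28943363e-01 -4.65137087e-04]
{'fx': 312.38071615205536, 'fy': 312.38071615205536, 'cx': 324.24862794049693, 'cy': 200.14830993085823, 'k1': -0.06356573854979937, 'rvec': array([-2.63996663, -1.13740228, -0.16152987]), 'tvec': array([-0.21457147, -0.61551259,  0.23098877])} [321.4925273  260.37843653] [325.85944947 177.2905353 ]
```

View pics/w1.png

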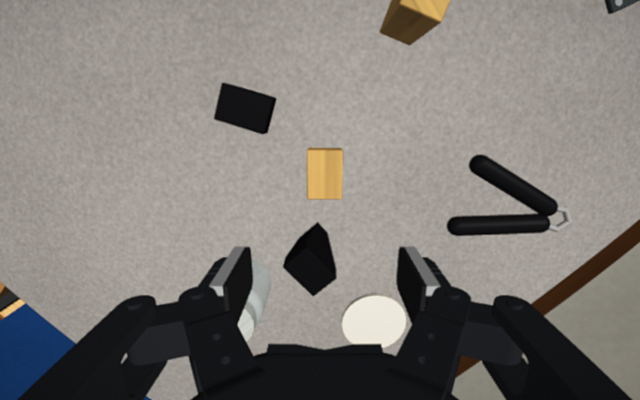

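Run:
```python
from h import *
m=eyes.camera_model('wrist'); s=observe()
q=[onz(m,*p,.104)[:2] for p in [(307,149),(343,149),(343,199),(307,199)]]
c=np.mean(q,0);w=np.linalg.norm(q[1]-q[0]);e=q[1]-q[0]
print(c,w,np.linalg.norm(q[2]-q[1]),np.degrees(np.arctan2(e[1],e[0])))
a=2*np.degrees(np.arctan2(s['tool_rot'][2],s['tool_rot'][1]))-90
print('tool y',a,'delta',(c-s['ee_pos'][:2])/.04,s['ee_pos'])
```

```text
[ 0.57410652 -0.2485863 ] 0.03325980095000475 0.04809726564516622 46.49692102714248
tool y 46.5414595532022 delta [-0.20732963  0.20545146] [ 0.5823997  -0.25680436  0.25112879]
```

>>> {"op": "arm_command", "data": {
  "motion": [
    {"rx":0,"ry":0,"rz":0,"x":-0.21,"y":0.21,"z":-0.7,"jaw":70},
    {"rx":0,"ry":0,"rz":0,"x":-0.21,"y":0.21,"z":-1.4,"jaw":70},
    {"rx":0,"ry":0,"rz":0,"x":-0.21,"y":0.21,"z":-2.2,"jaw":70},
    {"rx":0,"ry":0,"rz":0,"x":-0.21,"y":0.21,"z":-3,"jaw":70},
    {"rx":0,"ry":0,"rz":0,"x":-0.21,"y":0.21,"z":-3.8,"jaw":70},
    {"rx":0,"ry":0,"rz":0,"x":-0.21,"y":0.21,"z":-4.48,"jaw":70},
    {"rx":0,"ry":0,"rz":0,"x":-0.21,"y":0.21,"z":-4.48,"jaw":70},
    {"rx":0,"ry":0,"rz":0,"x":-0.21,"y":0.21,"z":-4.48,"jaw":25},
    {"rx":0,"ry":0,"rz":0,"x":-0.21,"y":0.21,"z":-4.48,"jaw":25},
    {"rx":0,"ry":0,"rz":0,"x":-0.21,"y":0.21,"z":-4.48,"jaw":25},
    {"rx":0,"ry":0,"rz":0,"x":-0.21,"y":0.21,"z":-4.48,"jaw":25},
    {"rx":0,"ry":0,"rz":0,"x":-0.21,"y":0.21,"z":-4.48,"jaw":25},
    {"rx":0,"ry":0,"rz":0,"x":-0.21,"y":0.21,"z":-4.48,"jaw":25},
    {"rx":0,"ry":0,"rz":0,"x":-0.21,"y":0.21,"z":-4.48,"jaw":25}
  ],
  "force": 60
}}

```text
time: 3.07
ee_pos: [0.5734, -0.2426, 0.0763]
tool_rot: [0.002, 0.368, 0.93, -0.001]
force: [-0.6, -0.1, 7.0]
gripper_width: 0.0334
```

>>> {"op": "arm_command", "data": {
  "motion": [
    {"rx":0,"ry":0,"rz":0,"x":0,"y":0,"z":0.8,"jaw":25},
    {"rx":0,"ry":0,"rz":0,"x":0,"y":0,"z":1.7,"jaw":25},
    {"rx":0,"ry":0,"rz":0,"x":0,"y":0,"z":2.6,"jaw":25},
    {"rx":0,"ry":0,"rz":0,"x":0,"y":0,"z":3.5,"jaw":25},
    {"rx":0,"ry":0,"rz":0,"x":0,"y":0,"z":4.4,"jaw":25},
    {"rx":0,"ry":0,"rz":0.5,"x":0.1,"y":1,"z":4.4,"jaw":25},
    {"rx":0,"ry":0,"rz":1,"x":0.2,"y":2,"z":4.4,"jaw":25},
    {"rx":0,"ry":0,"rz":1.5,"x":0.3,"y":3,"z":4.4,"jaw":25},
    {"rx":0,"ry":0,"rz":2,"x":0.4,"y":4,"z":4.4,"jaw":25},
    {"rx":0,"ry":0,"rz":2.5,"x":0.5,"y":5,"z":4.4,"jaw":25},
    {"rx":0,"ry":0,"rz":3,"x":0.6,"y":6,"z":4.4,"jaw":25},
    {"rx":0,"ry":0,"rz":3.5,"x":0.7,"y":7,"z":4.4,"jaw":25},
    {"rx":0,"ry":0,"rz":4,"x":0.75,"y":8,"z":4.4,"jaw":25},
    {"rx":0,"ry":0,"rz":4.5,"x":0.77,"y":9,"z":4.4,"jaw":25},
    {"rx":0,"ry":0,"rz":4.55,"x":0.77,"y":10,"z":4.4,"jaw":25},
    {"rx":0,"ry":0,"rz":4.55,"x":0.77,"y":10.97,"z":4.4,"jaw":25},
    {"rx":0,"ry":0,"rz":4.55,"x":0.77,"y":10.97,"z":4.4,"jaw":25},
    {"rx":0,"ry":0,"rz":4.55,"x":0.77,"y":10.97,"z":4.4,"jaw":25},
    {"rx":0,"ry":0,"rz":4.55,"x":0.77,"y":10.97,"z":4.4,"jaw":25}
  ]
}}

```text
time: 4.65
ee_pos: [0.6033, 0.1967, 0.2505]
tool_rot: [0.0, 0.138, 0.99, -0.0]
force: [-0.5, -0.9, -0.6]
gripper_width: 0.033
```

Run:
```python
from h import *
im,m=snap('wrist','w2.png'); 
s=observe();print(s['ee_pos'],s['tool_rot'],s['force'],s['gripper_width'])
np.save('w2m.npy',m,allow_pickle=True)
print(proj(m,s['ee_pos']),proj(m,[.604,.196,.072]))
b,n=snap('scene','s2.png')
cv2.imwrite('pics/s2c.png',cv2.resize(b[60:240,360:520],None,fx=3.3,fy=3.3,interpolation=cv2.INTER_CUBIC))
```

```text
[0.60347559 0.19598281 0.25046833] [ 2.88341852e-04  1.38875640e-01  9.90309785e-01 -5.46969490e-05] [ 0.10687419  0.65851714 -0.87273488] 0.03286059337209011
[323.3422576  257.40734602] [324.17954243 180.09974406]
```

View pics/w2.png

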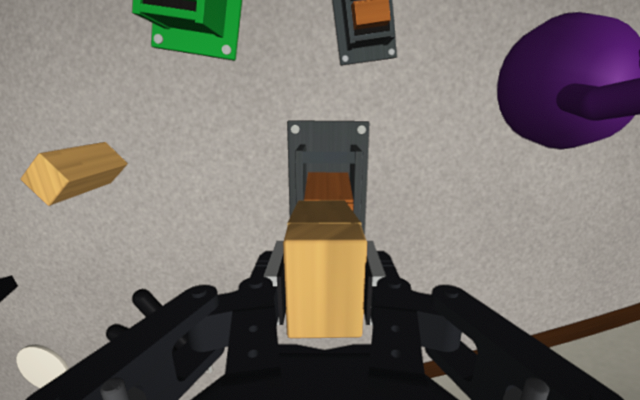

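View pics/s2c.png

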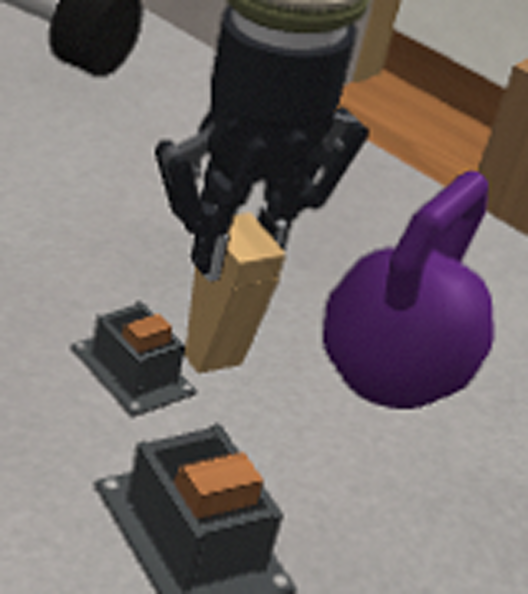

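Run:
```python
import cv2,numpy as np
a=cv2.imread('pics/w2.png')[110:250,275:375];b=cv2.imread('pics/scene0.png')[180:250,380:455]
g=lambda i,s:cv2.convertScaleAbs(cv2.resize(i,None,fx=s,fy=s,interpolation=cv2.INTER_CUBIC),alpha=1.8)
A=g(a,4);B=g(b,5);o=np.zeros((560,780,3),np.uint8);o[:560,:400]=A;o[:350,400:775]=B
cv2.imwrite('pics/c2.png',o)
```

```text
(no output)
```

View pics/c2.png

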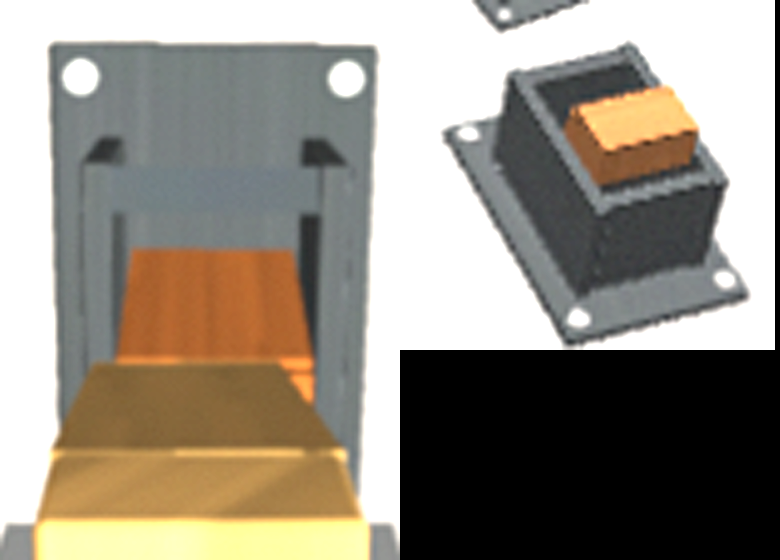

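Run:
```python
from h import *
m=np.load('w2m.npy',allow_pickle=True).item(); n=eyes.camera_model('scene'); t=eyes.camera_model('top')
th=np.radians(73.97-90); ux=np.array([np.cos(th),np.sin(th)]); uy=np.array([-ux[1],ux[0]])
s=observe();T=s['ee_pos'][:2]
def f(mm,p,z):
    d=onz(mm,*p,z)[:2]-T; return (np.array([d@ux,d@uy])*1000).round(1)
W=lambda x,y:(275+x/4,110+y/4); S=lambda x,y:(380+(x-400)/5,180+y/5); P=lambda x,y:(188+x/5,112+y/5)
print('wedge top',[f(m,p,.278) for p in [(285,240),(365,240),(362,337),(288,337)]])
print('screws',f(m,W(80,77),.006),f(m,W(346,78),.006))
print('rim near outer',f(m,W(85,165),.072),f(m,W(350,165),.072),'inner',f(m,W(112,213),.072),f(m,W(318,213),.072))
print('S rim outer',[f(n,S(*p),.072) for p in [(508,72),(632,45),(727,183),(605,210)]],'inner near',f(n,S(528,82),.072),f(n,S(632,62),.072))
print('S post',[f(n,S(*p),.092) for p in [(567,108),(668,88),(698,125),(605,152)]])
print('T post',[f(t,P(*p),.092) for p in [(133,87),(240,107),(228,165),(120,140)]])
```

```text
wedge top [array([-21.7, -14.9]), array([-21.8,  17. ]), array([25.4, 17.7]), array([ 25.5, -15.4])]
screws [-48.  -35.2] [-47.9  45.7]
rim near outer [-30.  -28.2] [-30.1  39.7] inner [-17.5 -21.5] [-17.6  31.9]
S rim outer [array([-27.2, -31.1]), array([-25.6,  36.9]), array([72.8, 35.7]), array([ 70.3, -27.2])] inner near [-17.7 -24.7] [-14.6  31.1]
S post [array([ 21.2, -26. ]), array([24.1, 26.4]), array([50.5, 28. ]), array([ 52.7, -21.9])]
T post [array([47. , 26.2]), array([ 51.3, -25.7]), array([ 22.7, -28.1]), array([20.6, 24.9])]
```

>>> {"op": "arm_command", "data": {
  "motion": [
    {"rx":0,"ry":0,"rz":0,"x":-0.015,"y":0.08,"z":-0.5,"jaw":25},
    {"rx":0,"ry":0,"rz":0,"x":-0.015,"y":0.08,"z":-1,"jaw":25},
    {"rx":0,"ry":0,"rz":0,"x":-0.015,"y":0.08,"z":-1.5,"jaw":25},
    {"rx":0,"ry":0,"rz":0,"x":-0.015,"y":0.08,"z":-2,"jaw":25},
    {"rx":0,"ry":0,"rz":0,"x":-0.015,"y":0.08,"z":-2.3,"jaw":25},
    {"rx":0,"ry":0,"rz":0,"x":-0.015,"y":0.08,"z":-2.6,"jaw":25},
    {"rx":0,"ry":0,"rz":0,"x":-0.015,"y":0.08,"z":-2.8,"jaw":25},
    {"rx":0,"ry":0,"rz":0,"x":-0.015,"y":0.08,"z":-3,"jaw":25},
    {"rx":0,"ry":0,"rz":0,"x":-0.015,"y":0.08,"z":-3,"jaw":25}
  ]
}}

```text
time: 5.5
ee_pos: [0.6024, 0.1993, 0.1287]
tool_rot: [-0.001, 0.139, 0.99, -0.0]
force: [0.2, -0.4, -0.7]
gripper_width: 0.0331
```

>>> {"op": "arm_command", "data": {
  "motion": [
    {"rx":0,"ry":0,"rz":0,"x":0,"y":0,"z":-0.15,"jaw":25},
    {"rx":0,"ry":0,"rz":0,"x":0,"y":0,"z":-0.3,"jaw":25},
    {"rx":0,"ry":0,"rz":0,"x":0,"y":0,"z":-0.4,"jaw":25},
    {"rx":0,"ry":0,"rz":0,"x":0,"y":0,"z":-0.45,"jaw":25},
    {"rx":0,"ry":0,"rz":0,"x":0,"y":0,"z":-0.45,"jaw":25}
  ]
}}

```text
time: 5.92
ee_pos: [0.6024, 0.2001, 0.1115]
tool_rot: [-0.001, 0.138, 0.99, -0.0]
force: [-1.4, 0.4, -1.5]
gripper_width: 0.0329
```

>>> {"op": "arm_command", "data": {
  "motion": [
    {"rx":0,"ry":0,"rz":0,"x":0,"y":0,"z":-0.07,"jaw":25},
    {"rx":0,"ry":0,"rz":0,"x":0.01,"y":0,"z":-0.14,"jaw":25},
    {"rx":0,"ry":0,"rz":0,"x":0.02,"y":-0.005,"z":-0.2,"jaw":25},
    {"rx":0,"ry":0,"rz":0,"x":0.02,"y":-0.005,"z":-0.2,"jaw":25}
  ]
}}

```text
time: 6.25
ee_pos: [0.6034, 0.1999, 0.1035]
tool_rot: [-0.0, 0.138, 0.99, -0.0]
force: [-2.8, 0.4, -2.0]
gripper_width: 0.0329
```

>>> {"op": "arm_command", "data": {
  "motion": [
    {"rx":0,"ry":0,"rz":0,"x":0,"y":0,"z":-0.08,"jaw":25},
    {"rx":0,"ry":0,"rz":0,"x":0,"y":0,"z":-0.16,"jaw":25},
    {"rx":0,"ry":0,"rz":0,"x":0,"y":0,"z":-0.22,"jaw":25},
    {"rx":0,"ry":0,"rz":0,"x":0,"y":0,"z":-0.22,"jaw":25}
  ]
}}

```text
time: 6.58
ee_pos: [0.6034, 0.1998, 0.0945]
tool_rot: [-0.0, 0.138, 0.99, -0.0]
force: [-1.8, 0.8, -1.4]
gripper_width: 0.0328
```

Run:
```python
from h import *
im,m=snap('wrist','w3.png');b,n=snap('scene','s3.png');print(observe()['force'])
o=np.hstack([cv2.resize(im,None,fx=.7,fy=.7)[:280],cv2.resize(b[140:240,380:480],(280,280),interpolation=cv2.INTER_CUBIC)])
cv2.imwrite('pics/c3.png',o)
```

```text
[-2.52264157  1.85222346 -1.69383873]
```

View pics/c3.png

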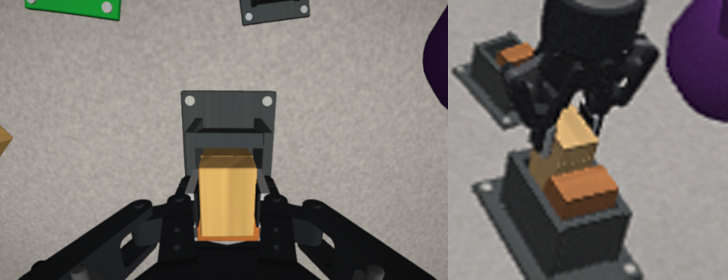

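The wedge sits in the gap between the near wall and the post, upright and well gripped. I'll push further until the force rises.

>>> {"op": "arm_command", "data": {
  "motion": [
    {"rx":0,"ry":0,"rz":0,"x":0,"y":0,"z":-0.05,"jaw":25},
    {"rx":0,"ry":0,"rz":0,"x":0,"y":0,"z":-0.1,"jaw":25},
    {"rx":0,"ry":0,"rz":0,"x":0,"y":0,"z":-0.15,"jaw":25},
    {"rx":0,"ry":0,"rz":0,"x":0,"y":0,"z":-0.15,"jaw":25}
  ]
}}

```text
time: 7.02
ee_pos: [0.6037, 0.2001, 0.0909]
tool_rot: [0.001, 0.138, 0.99, 0.0]
force: [-6.3, 1.2, 12.0]
gripper_width: 0.0329
```

>>> {"op": "arm_command", "data": {
  "motion": [
    {"rx":0,"ry":0,"rz":0,"x":0,"y":0,"z":-0.05,"jaw":25},
    {"rx":0,"ry":0,"rz":0,"x":0,"y":0,"z":-0.1,"jaw":25},
    {"rx":0,"ry":0,"rz":0,"x":0,"y":0,"z":-0.1,"jaw":25},
    {"rx":0,"ry":0,"rz":0,"x":0,"y":0,"z":-0.1,"jaw":25}
  ]
}}

```text
time: 7.35
ee_pos: [0.6041, 0.2003, 0.0897]
tool_rot: [0.002, 0.138, 0.99, 0.001]
force: [-14.0, 0.9, 29.3]
gripper_width: 0.0328
```

>>> {"op": "arm_command", "data": {
  "motion": [
    {"rx":0,"ry":0,"rz":0,"x":0,"y":0,"z":0.07,"jaw":25},
    {"rx":0,"ry":0,"rz":0,"x":0,"y":0,"z":0.07,"jaw":60},
    {"rx":0,"ry":0,"rz":0,"x":0,"y":0,"z":0.07,"jaw":60},
    {"rx":0,"ry":0,"rz":0,"x":0,"y":0,"z":0.07,"jaw":60},
    {"rx":0,"ry":0,"rz":0,"x":0,"y":0,"z":0.07,"jaw":60},
    {"rx":0,"ry":0,"rz":0,"x":0,"y":0,"z":0.07,"jaw":60},
    {"rx":0,"ry":0,"rz":0,"x":0,"y":0,"z":0.5,"jaw":60},
    {"rx":0,"ry":0,"rz":0,"x":0,"y":0,"z":1.2,"jaw":60},
    {"rx":0,"ry":0,"rz":0,"x":0,"y":0,"z":2,"jaw":60},
    {"rx":0,"ry":0,"rz":0,"x":-0.8,"y":0.2,"z":2.8,"jaw":60},
    {"rx":0,"ry":0,"rz":0,"x":-1.6,"y":0.4,"z":3.2,"jaw":60},
    {"rx":0,"ry":0,"rz":0,"x":-2.4,"y":0.6,"z":3.6,"jaw":60},
    {"rx":0,"ry":0,"rz":0,"x":-3.2,"y":0.8,"z":4,"jaw":60},
    {"rx":0,"ry":0,"rz":0,"x":-3.2,"y":0.8,"z":4,"jaw":60},
    {"rx":0,"ry":0,"rz":0,"x":-3.2,"y":0.8,"z":4,"jaw":60}
  ]
}}

```text
time: 8.6
ee_pos: [0.4749, 0.2323, 0.2465]
tool_rot: [0.001, 0.138, 0.99, 0.0]
force: [-0.4, -0.2, -1.1]
gripper_width: 0.0599
```

Run:
```python
from h import *
im,m=snap('top','t4.png');b,n=snap('scene','s4.png');print(observe()['force'],observe()['ee_pos'])
f=lambda i,s:cv2.convertScaleAbs(cv2.resize(i,None,fx=s,fy=s,interpolation=cv2.INTER_CUBIC),alpha=1.5)
o=np.hstack([f(im[110:190,190:270],5),f(b[160:240,380:460],5)])
cv2.imwrite('pics/c4.png',o)
```

```text
[-0.54570719 -0.47430981  0.23029958] [0.47608292 0.23164936 0.24480216]
```

View pics/c4.png

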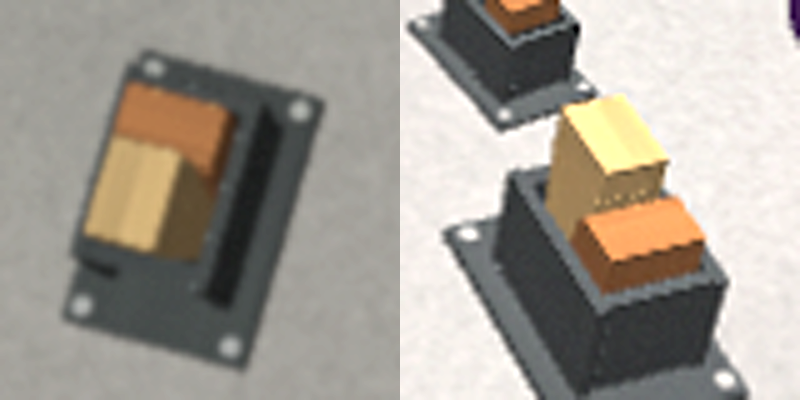

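Run:
```python
from h import *
n=eyes.camera_model('scene');t=eyes.camera_model('top')
ux=np.array([.961,-.276]);uy=np.array([.276,.961]);T=np.array([.6035,.196])
S=lambda p:(380+(p[0]-400)/5,160+p[1]/5);P=lambda p:(190+p[0]/5,110+p[1]/5)
g=lambda m,L,z:np.array([[(onz(m,*p,z)[:2]-T)@ux,(onz(m,*p,z)[:2]-T)@uy] for p in L])*1000
sw=[S(p) for p in [(565,103),(622,97),(668,160),(608,172)]];tw=[P(p) for p in [(112,137),(182,150),(155,250),(85,235)]]
for z in (.11,.12,.13,.14):print(z,g(n,sw,z).mean(0).round(1),g(t,tw,z).mean(0).round(1))
print(g(n,sw,.12).round(1));print(g(t,tw,.12).round(1))
print('post S',g(n,[S(p) for p in [(680,197),(706,240),(609,265)]],.092).round(1))
print('post T',g(t,[P(p) for p in [(128,85),(238,105)]],.092).round(1))
```

```text
0.11 [-2.3  8.3] [1.5 2.6]
0.12 [6.6 1.8] [ 0.2 -0.3]
0.13 [15.5 -4.7] [-1.1 -3.3]
0.14 [ 24.4 -11.1] [-2.3 -6.2]
[[-19.4 -11.8]
 [-14.8  16.3]
 [ 31.   16.6]
 [ 29.5 -13.9]]
[[ 22.8  16.6]
 [ 25.5 -16.2]
 [-22.8 -17.4]
 [-24.6  15.6]]
post S [[ 31.4  28.6]
 [ 60.5  26.5]
 [ 60.8 -24.3]]
post T [[ 53.4  25.2]
 [ 58.1 -28.1]]
```

```bash
python3 -c "
from h import *
print(ticket.close_job())"
```

```text
the job is handed in; nothing more can be done
None
```

The wedge is driven into the gap of the large dark socket until it would go no further, released, and the job is handed in. The block was left alone, though I took no closing picture of it. No verdict was reported.

- **How it went in:** I gripped the wedge across its 34 mm width and lowered it thin end down into the gap. It moved easily at first. The upward force then rose to 12 N and 29 N, with only about 1 mm of travel between those two readings. The arm was backed off about 20 cm clear; the clock read 8.6 s of the 48 s.
- **Depth:** The last pictures put the wedge's top at about 0.115–0.12 m. That places its thin end about 56–61 mm below the rim; at least 46 mm is needed.
- **Post:** It moved about 6.6 mm towards the far end by the top view, but 7–9 mm by the scene view. The scene figure is more than the 6.6 mm the post can travel, so it is measuring error; both are above the 4.5 mm needed.
- **Position:** The wedge stands upright. The two views disagree by a few millimetres on its position, but both put it well within the 20 mm allowed.

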